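# Shut the pod box and wipe down its lid

### The arm

A 7-joint arm with a two-finger parallel gripper is mounted at the origin on the work surface. World frame = base frame: x ahead of the robot, y to its left, z up, the work surface at z = 0. Lengths are in mm, angles in rad, forces in N, time in s.
With the tool pointing down it reaches from about 400 to 875 mm from the base axis. Payload 4.4 kg.
Tool frame: the origin (TCP) lies on the centre line of the jaws, within the pads' length; the fingertips stand 8 mm ahead of it and the grasp point (between the pads) lies 11 mm behind it (r.tcp_to_tips is the distance from the TCP to the fingertips, in mm); x points along the fingers, y is the direction in which the jaws open and shut, and the axes are right-handed (so a half turn about x gives the same grasp; the last joint's range is limited). The gripper opens to 85 mm and grips with 20 to 120 N. Pads are 22 mm wide; open, the fingers measure 114 mm over their backs; the gripper's body (76 mm by 85 mm) begins 54 mm behind the grasp point. The pads swing forward as they close: fully open they stand 13 mm farther back than shut.
Start: joints at [1.105, 0.628, 0.038, 1.517, -0.027, 0.996, -0.02], TCP at [253.03, -598.743, 239.313] pointing down, gripper open.
Joint ranges: [-3.06, 3.06], [-0.37, 2.12], [-1.25, 1.32], [0.18, 2.47], [-1.1, 4.24], [0.23, 1.98], [-2.94, 2.94]. Speed limits (rad/s): [2.57, 2.57, 3.14, 3.14, 3.14, 3.14, 3.14].

### API

Orientations are given as a rotation vector (axis times angle).
In Python, from bench import r gives the robot as it stands.
- The arm moves only by the tool servo_tool, never from a script. Its argument "steps" is a list of rows, each a list of 3 entries, a list of its own where there are three numbers: the shift along the tool's x, y, z in units of 25 mm (1.0 is 25 mm), then the turn about the tool's x in units of 5 degrees (1.0 is 5 degrees), then the closure, from -1 (fully open) to 1 (shut). A call has 1 to 5 rows; each row shifts and turns the commanded pose from where the row before left it, along the tool's axes as they then stand; what a row does not reach is not made up. A row lasts 1/12 s, in which the tool goes at most 41.7 mm and 7.16 degrees, less where a joint would pass 70% of its speed; a pose out of reach is approached as far as the arm can. A call is refused whole if a number of a shift passes 1 or a number of a turn 1, either way. A call with a gripper value outside its range is refused whole. The fingers move at their own pace and stop on an object; "newtons" is the grip in N (left out, the last holds). Time passes only in rows, so rows that do not move let the fingers close. It gives the time, the measured TCP pose, the force and the opening at its end, in the units of the state.
- r.get_state(): the state, without advancing time (a new reading comes with each control period).
- r.grab_frame(name): name is "scene" or "top" or "wrist"; returns a dict with "img" (384x512x3 uint8, red, green, blue), "fovy" (degrees; the focal length in pixels is half the picture's height over the tangent of half this angle, whatever the lens; pixels are square), "cx", "cy" (the principal point, pixels), "dist_coeffs" ([k1, k2, p1, p2, k3] as OpenCV has them; the pictures are not rectified), "world_from_camera" (4x4, takes a point from camera to world coordinates); the wrist camera has in their place "mount" (4x4, takes a point from camera to tool coordinates, whose origin is the TCP and whose axes are the tool frame's). Camera axes: x right, y up, looking along -z (the intrinsics and any distortion apply to the point x, -y, -z); pixel columns grow to the right and rows downward; lengths in mm; the calibration is good to about 2 mm. A picture is of the moment at which its call begins: read the wrist's pose just before it. There is no depth.
- r.hand_in(): hands the job in, once; it reports no verdict.
The state is a dict: "t": time; "q": joint angles; "qd": joint speeds; "effort": joint torques, N m; "tool_pos": TCP position; "ee_rot": TCP orientation; "force": force on the tool from outside, world axes, zero at the start; "wrist_torque": the same for the moment, N m; "width": finger opening in mm.
Only numpy, scipy, OpenCV 4.12 (cv2) and the standard library are available. Lean on these libraries where they do the work, as an engineer would, in place of code of your own. Each camera call takes 0.05 s, during which the arm holds its last target. There are 200 camera calls.

### The job

Press the pod box's lid fully shut so that it snaps past its catch, then use the wiping block, held crosswise so that it spans the lid from front to hinge, to wipe the lid along its length from its dark end to its other end in a smooth stroke of a few centimetres a second, with a light steady pressure of about 8 newtons and never hard. Then stand the wiping block upright, wholly on the round cork mat, and let go; leave the other things on the counter where they are.

Things in the scene. Friction and masses are not known exactly. Their poses are not given: they have to be found in the camera images.
- podbox: White box for coffee pods, fixed: 150 mm deep (its x), 240 long (its y), walls 70 high; origin at the centre of its underside, z up. A domed wooden lid is hinged along its +x rim. Its +y end has a dark wood band on the wall and across the lid (the dark end); the rest of the lid is pale.
- lid_mid (a point): Point 95 mm above the centre of the box's underside: about the middle of the lid's top once shut. The top spans x -74 to 74, y -116 to 116 mm, straight along x and arched along y, its ends 7 mm lower than its middle. Lids differ: the whole top sits up to 6 mm higher or lower than this and leans along y by up to 0.035 rad, so its height must be felt.
- catch_pt (a point): Sprung steel catch at the middle of the box's -x wall, 60 mm up. A brass tongue, 44 mm wide, hanging from the lid's -x edge (to x = -90 mm) snaps past it when that edge is pressed down with about 7 to 10 N.
- lid (a joint): Lid angle, rad: 0 = fully shut, past its catch; grows as it opens, its -x edge rising. Hinge along y at x = +75, z = 70 mm of the box frame. Stiff: it stays where it is left. The catch holds it back at about 0.08 until it is pressed past.
- wiper: Wooden wiping block with blue felt sole, 120 mm long (its x), 34 wide (y), 66 high, about 0.24 kg; origin at the centre of the sole's underside, z up. Grip: a bar on top, 80 long (x), 24 wide (y), from 24 to 66 mm high, centred. The sole, 116 x 30, is spring-backed: it gives 1 mm for 6 N, at most 4 mm.
- mat: Round cork mat fixed to the counter, 180 mm across, 8 mm thick, origin at the centre of its underside. The wiping block's place.
- mug: Bystander: blue stoneware mug, 80 mm across, 90 high; leave alone. Origin at the centre of its underside.
- jar: Bystander: amber glass jar with wooden cap, 76 mm across, 110 high; leave alone. Origin at the centre of its underside.
- tamper: Bystander: steel coffee tamper, 58 mm across, 60 high; leave alone. Origin at the centre of its underside.
- jug: Bystander: small steel milk jug, 72 mm across, 80 high; leave alone. Origin at the centre of its underside.
- spoon: Bystander: steel spoon, 150 mm long, lying flat; leave alone. Origin at the middle of its length.

How it is judged:
By the outcome, as a careful person would: the job done as asked, in the order asked, and still so for the second after the job is handed in, with the robot touching nothing.
It also fails if it takes over 72 s, if anything falls off the work surface, if the arm or the gripper's body presses on something with over 40 N, if the wrist force passes 120 N, or if a joint passes its speed limit or range.

## Working session

There is one attempt and no reset: what is moved stays moved. The work goes in short steps, Python scripts to look and compute and a tool call to move; the robot and the scene stay as the last step left them, time stands still between calls to the robot, and variables do not carry over. Pictures are saved under pics/ and viewed, about 8 in all and at most 12, crops included, and the job is handed in when it is done.

Besides the shell and the picture viewer there is one more tool, called after "Request:" in YAML: its name, and indented under it one key for each argument. servo_tool: Moves the arm, as the interface text tells. Its arguments: {"type":"object","properties":{"steps":{"type":"array"},"newtons":{"type":"number"}},"required":["steps"]}

```bash
mkdir -p pics; ls; cat > h.py <<'E'
import numpy as np, cv2
from bench import r
def K(f):
    fl=192/np.tan(np.radians(f["fovy"])/2); return np.array([[fl,0,f["cx"]],[0,fl,f["cy"]],[0,0,1.]])
def ray(f,uv,T):
    p=cv2.undistortPoints(np.array([[uv]],float),K(f),np.array(f["dist_coeffs"],float))[0,0]
    d=T[:3,:3]@np.array([p[0],-p[1],-1]); return T[:3,3],d
def at_z(f,uv,z,T=None):
    T=np.array(f["world_from_camera"]) if T is None else T
    o,d=ray(f,uv,T); return o+d*(z-o[2])/d[2]
def proj(f,P,T=None):
    T=np.array(f["world_from_camera"]) if T is None else T
    P=np.atleast_2d(P); c=(P-T[:3,3])@T[:3,:3]; c=c*[1,-1,-1]
    return cv2.projectPoints(c,np.zeros(3),np.zeros(3),K(f),np.array(f["dist_coeffs"],float))[0][:,0]
def toolT(s):
    T=np.eye(4); T[:3,:3]=cv2.Rodrigues(np.array(s["ee_rot"],float))[0]; T[:3,3]=s["tool_pos"]; return T
def save(f,n,crop=None,k=1.5):
    im=f["img"][:,:,::-1]
    if crop: x0,y0,x1,y1=crop; im=im[y0:y1,x0:x1]
    cv2.imwrite("pics/"+n,cv2.resize(im,None,fx=k,fy=k,interpolation=cv2.INTER_CUBIC))
E
python3 - <<'E'
from h import *
import pickle
s=r.get_state(); print(s); print(toolT(s).round(3))
F={n:r.grab_frame(n) for n in("scene","top","wrist")}
pickle.dump((s,F),open("f0.pkl","wb"))
for n in F: print(n,{k:np.round(v,3).tolist() for k,v in F[n].items() if k!="img"}); save(F[n],n+"0.png")
E
```

```text
pics
{'t': 0.0, 'q': array([ 1.10519007,  0.62932051,  0.03840276,  1.51838764, -0.02699194,
        0.99627367, -0.02002814]), 'qd': array([-5.54175523e-04,  2.32042851e-06,  2.27975682e-03, -2.09841331e-03,
       -2.02168875e-03, -7.43401964e-04,  1.94605170e-04]), 'effort': array([-1.59110105e-04, -5.63399756e+01,  1.22566972e+00, -1.93442059e+01,
        1.10053376e-02,  1.06518911e-02, -8.76636790e-06]), 'tool_pos': array([ 252.81382034, -598.15709293,  238.3986687 ]), 'ee_rot': array([ 2.00210816,  0.40760504, -2.00288278]), 'force': array([ 0.01862694, -0.19319193,  0.66394759]), 'wrist_torque': array([-0.04572228, -0.00027903, -0.00710199]), 'width': 85.59701469223374}
[[-1.00000e-03  3.89000e-01 -9.21000e-01  2.52814e+02]
 [ 2.00000e-03 -9.21000e-01 -3.89000e-01 -5.98157e+02]
 [-1.00000e+00 -2.00000e-03  0.00000e+00  2.38399e+02]
 [ 0.00000e+00  0.00000e+00  0.00000e+00  1.00000e+00]]
scene {'fovy': 47.655, 'cx': 258.887, 'cy': 190.647, 'dist_coeffs': [-0.007, 0.0, 0.0, 0.0, 0.0], 'world_from_camera': [[0.414, -0.774, 0.479, 1185.779], [0.91, 0.352, -0.217, -301.273], [-0.0, 0.526, 0.85, 1146.495], [0.0, 0.0, 0.0, 1.0]]}
top {'fovy': 52.152, 'cx': 249.221, 'cy': 190.452, 'dist_coeffs': [-0.086, 0.0, 0.0, 0.0, 0.0], 'world_from_camera': [[-0.017, 0.992, -0.127, 432.249], [-1.0, -0.015, 0.02, 3.706], [0.018, 0.127, 0.992, 1213.553], [0.0, 0.0, 0.0, 1.0]]}
wrist {'fovy': 58.818, 'cx': 253.384, 'cy': 194.033, 'dist_coeffs': [-0.075, 0.0, 0.0, 0.0, 0.0], 'mount': [[0.001, 0.299, -0.954, -134.856], [1.0, -0.0, 0.001, -0.64], [-0.0, -0.954, -0.299, -76.352], [0.0, 0.0, 0.0, 1.0]]}
```

View pics/top0.png

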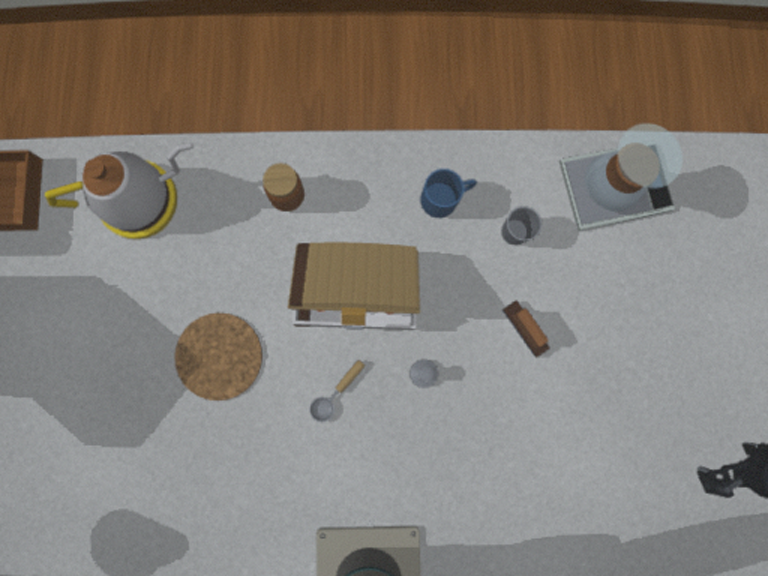

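View pics/scene0.png

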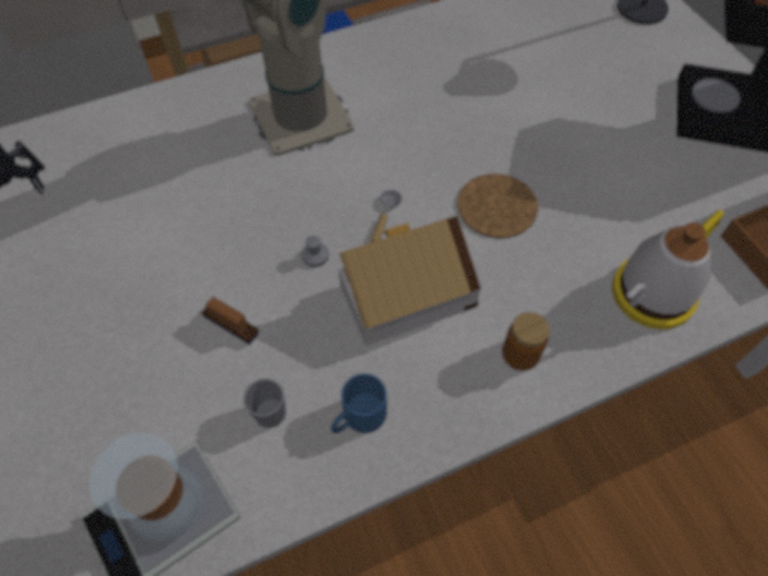

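```bash
python3 - <<'E'
from h import *
import pickle
s,F=pickle.load(open("f0.pkl","rb"));f=F["top"]
a=f["img"][150:230,185:290,::-1]; b=f["img"][190:250,320:385,::-1]
a=cv2.resize(a,None,fx=5,fy=5,interpolation=cv2.INTER_CUBIC); b=cv2.resize(b,(0,0),fx=4,fy=4,interpolation=cv2.INTER_CUBIC)
c=np.zeros((400,525+260,3),np.uint8); c[:,:525]=a; c[:240,525:]=b; cv2.imwrite("pics/c1.png",c)
E
```

```text
(no output)
```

View pics/c1.png

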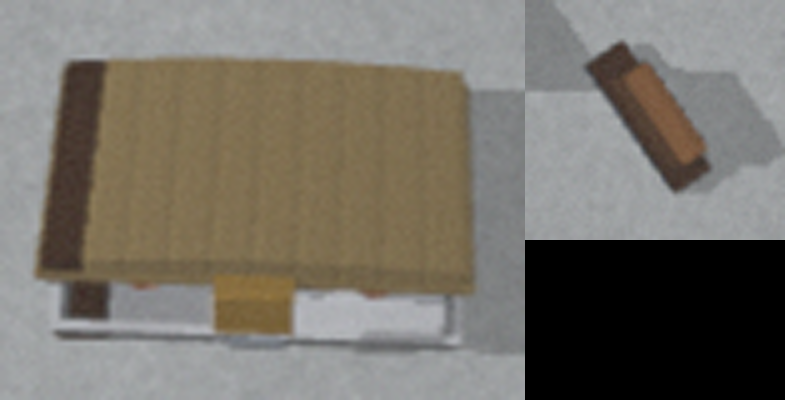

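```bash
python3 - <<'E'
from h import *
import pickle
from scipy.optimize import least_squares
s,F=pickle.load(open("f0.pkl","rb"));f=F["top"]
uv=np.array([[55,320],[463,340],[65,62],[465,70],[37,266],[471,277]])/5+[185,150]
def mod(p):
    x,y,a,th,h=p
    L=np.array([[74,116,h],[74,-116,h],[-74,116,h],[-74,-116,h]],float)-[75,0,70]
    c,s_=np.cos(th),np.sin(th)
    # -x edge rises with th
    L=np.c_[L[:,0]*c+L[:,2]*s_,L[:,1],-L[:,0]*s_+L[:,2]*c]+[75,0,70]
    P=np.vstack([[[-75,120,70],[-75,-120,70]],L])
    c,s_=np.cos(a),np.sin(a)
    return np.c_[P[:,0]*c-P[:,1]*s_+x,P[:,0]*s_+P[:,1]*c+y,P[:,2]]
res=lambda p:np.r_[(proj(f,mod(p))-uv).ravel(),(p[4]-88)/3]
o=least_squares(res,[550,30,0,.4,88],x_scale=[50,50,.1,.1,5]); print(o.x.round(3)); print(res(o.x).round(1)); print(mod(o.x).round(0))
w=np.array([[60,68],[100,42],[185,170],[150,192]])/4+[320,190]
W=np.array([at_z(f,w[i],z) for i,z in enumerate([12,24,24,12])]);print(W.round(1),W.mean(0))
d=(W[0]+W[1]-W[2]-W[3])/2;print("len",np.linalg.norm(d[:2]),"ang",np.degrees(np.arctan2(d[1],d[0])))
print("mat",at_z(f,[146,237.3],8), [at_z(f,np.array(u)/1.5,8).round(0) for u in([175,356],[263,356],[219,313],[219,399])])
for n,u,z in(("jar",(282,187),60),("mug",(440,192),60),("jug",(521,226),60),("tamper",(424,373),40),("spoonA",(362,365),10),("spoonB",(322,409),10)): print(n,at_z(f,np.array(u)/1.5,z).round(0))
T=toolT(s); print("tool y in world",T[:3,1],"z",T[:3,2])
E
```

```text
[ 5.76994e+02  1.64030e+01 -4.60000e-02  5.09000e-01  8.63090e+01]
[-0.8  1.3 -0.1 -0.2  0.5 -1.  -0.4 -0.1  0.9 -0.2 -0.1  0.2 -0.6]
[[ 508.  140.   70.]
 [ 497. -100.   70.]
 [ 664.  129.   85.]
 [ 654. -103.   85.]
 [ 535.  134.  157.]
 [ 525.  -97.  157.]]
[[ 530.  -284.8   12. ]
 [ 548.6 -314.    24. ]
 [ 449.1 -375.6   24. ]
 [ 433.1 -351.1   12. ]] [ 490.19255759 -331.36279814   18.        ]
len 117.1463672593077 ang 33.05107742371063
mat [446.36200007 298.14486249   8.        ] [array([447., 389.,   8.]), array([445., 208.,   8.]), array([534., 299.,   8.]), array([359., 297.,   8.])]
jar [784. 163.  60.]
mug [ 769. -157.   60.]
jug [ 697. -319.   60.]
tamper [ 406. -116.   40.]
spoonA [424.   7.  10.]
spoonB [337.  89.  10.]
tool y in world [ 0.38924611 -0.92113189 -0.00187241] z [-9.21133499e-01 -3.89246807e-01  7.44661767e-06]
```

Request:
servo_tool:
  steps:
    - [[0, -0.9, -1], [0, 0, 0], 1]
    - [[0, -0.9, -1], [0, 0, 0], 1]
    - [[0, -0.9, -1], [0, 0, 0], 1]
    - [[0, -0.9, -1], [0, 0, 0], 1]
    - [[0, -0.9, -1], [0, 0, 0], 1]
  newtons: 30

```text
invalid input at $.steps[0][1]: expected a number
```

Request:
servo_tool:
  steps:
    - [[0, -0.9, -1], 0, 1]
    - [[0, -0.9, -1], 0, 1]
    - [[0, -0.9, -1], 0, 1]
    - [[0, -0.9, -1], 0, 1]
    - [[0, -0.9, -1], 0, 1]
  newtons: 30

```text
t: 0.57
tool_pos: [324.7, -444.8, 239.1]
ee_rot: [2.002, 0.406, -2.002]
force: [0.5, 0.4, -0.7]
width: 25.4
```

Request:
servo_tool:
  steps:
    - [[0, -0.9, -1], 0, 1]
    - [[0, -0.9, -1], 0, 1]
    - [[0, -0.9, -1], 0, 1]
    - [[0, -0.9, -1], 0, 1]
    - [[0, -0.9, -1], 0, 1]

```text
t: 0.98
tool_pos: [396.1, -292.6, 239.3]
ee_rot: [2.002, 0.406, -2.002]
force: [0.6, 0.1, -0.1]
width: -0.3
```

Request:
servo_tool:
  steps:
    - [[0, -0.9, -1], 0, 1]
    - [[0, -0.9, -1], 0, 1]
    - [[0, -0.9, -1], 0, 1]
    - [[0, -0.9, -1], 0, 1]
    - [[0, -0.9, -1], 0, 1]

```text
t: 1.4
tool_pos: [467.4, -140.3, 239.3]
ee_rot: [2.002, 0.406, -2.002]
force: [0.8, -0.3, -0.1]
width: -0.4
```

Request:
servo_tool:
  steps:
    - [[0, -0.9, -1], 0, 1]
    - [[0, -0.9, -1], 0, 1]
    - [[0, -0.9, -1], 0, 1]
    - [[0, -0.9, -1], 0, 1]
    - [[0, -0.9, -1], 0, 1]

```text
t: 1.82
tool_pos: [538.7, 12.0, 239.2]
ee_rot: [2.001, 0.406, -2.002]
force: [-0.0, -0.3, 0.2]
width: -0.2
```

Request:
servo_tool:
  steps:
    - [[0.4, 0, -0.5], 0, 1]
    - [[0.8, 0, 0], 0, 1]
    - [[0.8, 0, 0], 0, 1]
    - [[0.4, 0, 0], 0, 1]
    - [[0.2, 0, 0], 0, 1]

```text
t: 2.23
tool_pos: [548.8, 15.1, 172.6]
ee_rot: [1.999, 0.406, -2.005]
force: [0.5, -0.5, 0.9]
width: -0.3
```

Request:
servo_tool:
  steps:
    - [[0.2, 0, 0], 0, 1]
    - [[0.2, 0, 0], 0, 1]
    - [[0.2, 0, 0], 0, 1]
    - [[0.2, -0.04, 0.09], 0, 1]
    - [[0.2, -0.04, 0.09], 0, 1]

```text
t: 2.65
tool_pos: [545.1, 15.3, 149.4]
ee_rot: [2.003, 0.405, -2.001]
force: [-0.8, -0.1, 0.3]
width: -0.1
```

Request:
servo_tool:
  steps:
    - [[0.2, -0.04, 0.09], 0, 1]
    - [[0.2, -0.04, 0.09], 0, 1]
    - [[0.2, -0.03, 0.07], 0, 1]
    - [[0.2, -0.03, 0.07], 0, 1]

```text
t: 2.98
tool_pos: [535.9, 15.5, 128.8]
ee_rot: [2.002, 0.406, -2.002]
force: [-1.0, -0.2, 1.6]
width: -0.0
```

Request:
servo_tool:
  steps:
    - [[0.2, -0.03, 0.07], 0, 1]
    - [[0.2, -0.03, 0.06], 0, 1]
    - [[0.15, -0.02, 0.04], 0, 1]
    - [[0.1, -0.01, 0.02], 0, 1]

```text
t: 3.32
tool_pos: [530.7, 15.7, 112.4]
ee_rot: [2.001, 0.406, -2.003]
force: [-0.9, -0.0, 0.5]
width: 0.0
```

Request:
servo_tool:
  steps:
    - [[0.08, 0, 0.02], 0, 1]
    - [[0.08, 0, 0.02], 0, 1]
    - [[0.08, 0, 0.02], 0, 1]

```text
t: 3.57
tool_pos: [529.7, 15.5, 107.8]
ee_rot: [2.002, 0.406, -2.002]
force: [-2.5, 2.3, 8.7]
width: -0.4
```

Request:
servo_tool:
  steps:
    - [[0.06, 0, 0.01], 0, 1]
    - [[0.04, 0, 0], 0, 1]
    - [[0, 0, 0], 0, 1]

```text
t: 3.82
tool_pos: [529.0, 15.5, 104.6]
ee_rot: [2.001, 0.407, -2.002]
force: [-2.8, 2.6, 3.7]
width: -0.1
```

Request:
servo_tool:
  steps:
    - [[0.04, 0, 0], 0, 1]
    - [[0.04, 0, 0], 0, 1]
    - [[0, 0, 0], 0, 1]

```text
t: 4.07
tool_pos: [529.9, 14.6, 102.3]
ee_rot: [2.002, 0.405, -2.001]
force: [-0.7, -0.3, -0.0]
width: 0.0
```

Request:
servo_tool:
  steps:
    - [[0.04, 0, 0], 0, 1]
    - [[0.04, 0, 0], 0, 1]
    - [[0, 0, 0], 0, 1]

```text
t: 4.32
tool_pos: [529.9, 14.6, 100.9]
ee_rot: [2.003, 0.405, -2.001]
force: [-1.6, -0.1, 6.0]
width: -0.1
```

Request:
servo_tool:
  steps:
    - [[0.04, 0, 0], 0, 1]
    - [[0.02, 0, 0], 0, 1]
    - [[0, 0, 0], 0, 1]

```text
t: 4.57
tool_pos: [529.8, 14.7, 100.2]
ee_rot: [2.003, 0.405, -2.001]
force: [-3.5, -0.4, 13.8]
width: -0.1
```

Request:
servo_tool:
  steps:
    - [[0.04, 0, 0], 0, 1]
    - [[0.02, 0, 0], 0, 1]
    - [[0, 0, 0], 0, 1]

```text
t: 4.82
tool_pos: [529.7, 14.6, 99.5]
ee_rot: [2.003, 0.405, -2.001]
force: [-4.7, -0.8, 20.8]
width: 0.0
```

Firm stop at 20 N. Lift and look.

Request:
servo_tool:
  steps:
    - [[-0.4, 0, 0], 0, 1]
    - [[-1, 0, 0], 0, 1]
    - [[-1, 0, 0], 0, 1]
    - [[-1, 0.5, 0.8], 0, 0]
    - [[-1, 0.9, 1], 0, -1]

```text
t: 5.23
tool_pos: [502.4, -31.8, 208.4]
ee_rot: [2.0, 0.413, -1.997]
force: [1.1, -0.7, 0.0]
width: 23.2
```

Request:
servo_tool:
  steps:
    - [[0, 0.9, 1], 1, -1]
    - [[0, 0.9, 1], 1, -1]
    - [[0, 0.9, 1], 1, -1]

```text
t: 5.48
tool_pos: [451.3, -123.6, 208.1]
ee_rot: [2.155, 0.142, -2.149]
force: [0.3, -0.8, -0.7]
width: 60.5
```

```bash
python3 - <<'E'
from h import *
import pickle
s=r.get_state(); F={n:r.grab_frame(n) for n in("top","scene")}; pickle.dump((s,F),open("f1.pkl","wb"))
print(s["tool_pos"],s["force"]); print(toolT(s)[:3,:3].round(3))
a=F["top"]["img"][150:230,185:290,::-1];b=F["scene"]["img"][130:240,215:330,::-1]
a=cv2.resize(a,(420,320),interpolation=cv2.INTER_CUBIC);b=cv2.resize(b,(345,330),interpolation=cv2.INTER_CUBIC)
c=np.zeros((330,765,3),np.uint8);c[:320,:420]=a;c[:,420:]=b;cv2.imwrite("pics/c2.png",c)
E
```

```text
[ 451.31502905 -123.56787417  208.1036138 ] [ 0.2718176  -0.83162495 -0.65543602]
[[ 0.003  0.133 -0.991]
 [-0.001 -0.991 -0.133]
 [-1.     0.001 -0.003]]
```

View pics/c2.png

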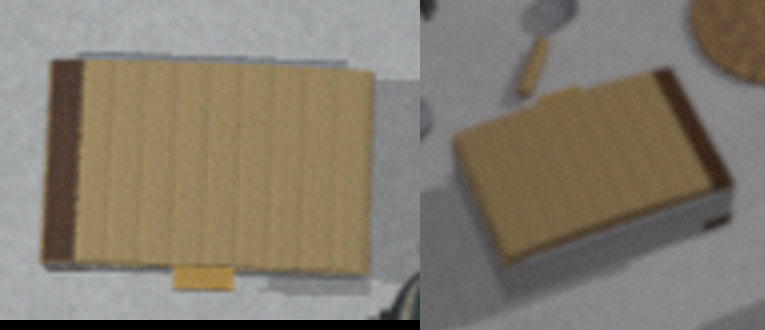

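Request:
servo_tool:
  steps:
    - [[0, 1, 0], -1, -1]
    - [[0, 1, 0], -1, -1]
    - [[0, 1, 0.2], -1, -1]
    - [[0, 1, 0.2], -1, -1]
    - [[0, 1, 0.2], -1, -1]

```text
t: 6.0
tool_pos: [475.7, -246.6, 207.3]
ee_rot: [1.892, 0.564, -1.893]
force: [0.0, 0.9, 0.1]
width: 85.6
```

Request:
servo_tool:
  steps:
    - [[0, 1, 0.2], 0, -1]
    - [[0, 1, 0.2], 0, -1]
    - [[0, 1, 0.2], 0, -1]
    - [[0, 0, 0], 0, -1]

```text
t: 6.33
tool_pos: [505.1, -322.4, 207.2]
ee_rot: [1.897, 0.551, -1.895]
force: [-0.1, -0.7, 0.8]
width: 85.2
```

```bash
python3 - <<'E'
from h import *
import pickle
from scipy.optimize import least_squares
s,F=pickle.load(open("f1.pkl","rb"));f=F["top"]
uv=np.array([[52,60],[373,71],[43,262],[368,273]])/4+[185,150]
def mod(p):
    x,y,a=p;P=np.array([[74,116,88],[74,-116,88],[-74,116,88],[-74,-116,88.]])
    c,s_=np.cos(a),np.sin(a);return np.c_[P[:,0]*c-P[:,1]*s_+x,P[:,0]*s_+P[:,1]*c+y,P[:,2]]
res=lambda p:(proj(f,mod(p))-uv).ravel()
o=least_squares(res,[577,16,0],x_scale=[50,50,.1]);print(o.x.round(3),res(o.x).round(1))
s=r.get_state();f=r.grab_frame("wrist");pickle.dump((s,f),open("f2.pkl","wb"));print(s["tool_pos"],toolT(s)[:3,1],s["width"])
save(f,"w2.png")
E
```

```text
[ 5.73624e+02  1.59980e+01 -4.90000e-02] [ 0.4 -0.1 -0.4 -0.1  0.2  0.1 -0.3  0.1]
[ 505.05873902 -322.44469182  207.15729863] [ 0.53957642 -0.84192142  0.0050606 ] 85.23702645063656
```

View pics/w2.png

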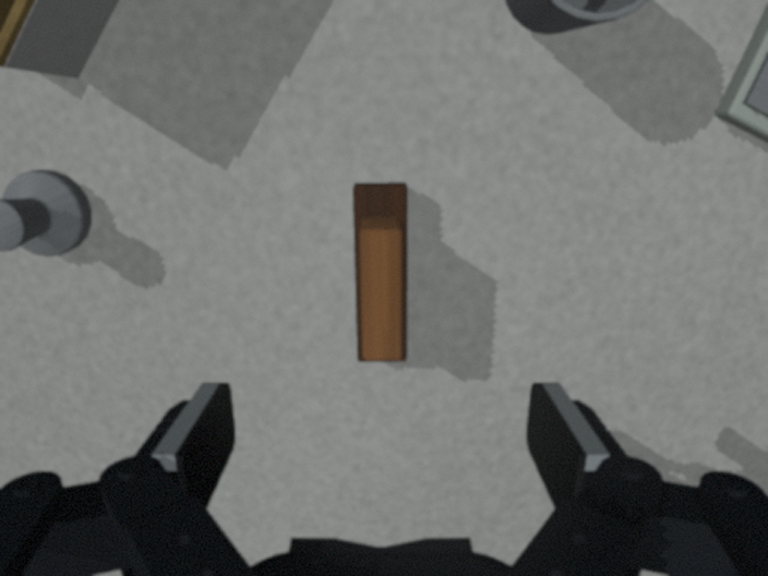

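```bash
python3 - <<'E'
from h import *
import pickle
s,f=pickle.load(open("f2.pkl","rb"));T=toolT(s);W=T@np.array(f["mount"])
P=np.array([at_z(f,np.array(u)/1.5,66,W) for u in([360,218],[404,218],[403,359],[360,359])])
c=P.mean(0);d=(P[0]+P[1]-P[2]-P[3])/2
print(P.round(1),c,np.linalg.norm(d),np.linalg.norm(P[0]-P[1]),np.degrees(np.arctan2(d[1],d[0])),np.degrees(np.arctan2(*T[1::-1,1])))
print("tool shift units",(T[:3,:3].T@(np.r_[c[:2],38]-T[:3,3])/25).round(2))
E
```

```text
[[ 525.7 -296.1   66. ]
 [ 538.6 -316.2   66. ]
 [ 468.4 -361.9   66. ]
 [ 454.8 -340.4   66. ]] [ 496.87625735 -328.65975429   66.        ] 83.66592248779608 23.87811216010814 32.52701296856481 -57.34472138687431
tool shift units [ 6.77 -0.    0.41]
```

Request:
servo_tool:
  steps:
    - [[0.8, 0, 0.2], 0, -1]
    - [[1, 0, 0.2], 0, -1]
    - [[1, 0, 0], 0, -1]
    - [[1, 0, 0], 0, -1]
    - [[1, 0, 0], 0, -1]

```text
t: 6.8
tool_pos: [495.4, -320.4, 86.4]
ee_rot: [1.895, 0.562, -1.894]
force: [0.8, -0.0, 0.2]
width: 85.6
```

Request:
servo_tool:
  steps:
    - [[0.8, 0, 0], 0, -1]
    - [[0.6, 0, 0], 0, -1]
    - [[0.4, 0, 0], 0, -1]
    - [[0.15, 0, 0], 0, -1]
    - [[0, 0, 0], 0, -1]

```text
t: 7.22
tool_pos: [495.1, -321.0, 38.1]
ee_rot: [1.895, 0.562, -1.896]
force: [-0.8, 0.5, 0.3]
width: 85.7
```

Request:
servo_tool:
  steps:
    - [[0, 0.15, 0.05], 0, -1]
    - [[0, 0.15, 0.05], 0, -1]
    - [[0, 0, 0], 0, -1]

```text
t: 7.47
tool_pos: [498.2, -331.6, 39.9]
ee_rot: [1.897, 0.556, -1.893]
force: [-0.0, 0.2, -0.3]
width: 85.5
```

```bash
python3 - <<'E'
from h import *
import pickle
s=r.get_state();f=r.grab_frame("wrist");print(s["tool_pos"],s["qd"].round(3),np.degrees(np.arctan2(*toolT(s)[1::-1,1])))
s=r.get_state();print(s["tool_pos"],np.degrees(np.arctan2(*toolT(s)[1::-1,1])))
save(f,"w3.png",k=1)
E
```

```text
[ 498.24598679 -331.61548396   39.90581306] [-0.001 -0.001 -0.003  0.017 -0.004 -0.004 -0.007] -57.15851729894443
[ 497.91288317 -331.04156763   39.69160588] -57.154227095803215
```

View pics/w3.png

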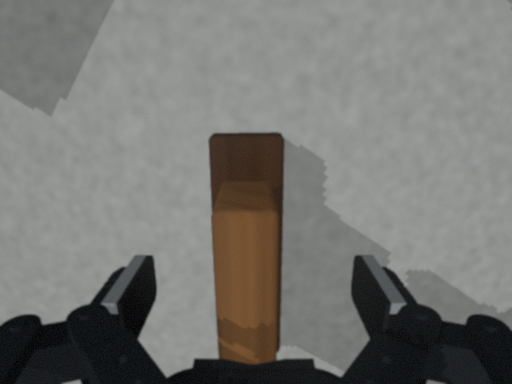

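Request:
servo_tool:
  steps:
    - [[0, 0, 0], 0, 0]
    - [[0, 0, 0], 0, 0.5]
    - [[0, 0, 0], 0, 1]
    - [[0, 0, 0], 0, 1]
    - [[0, 0, 0], 0, 1]
  newtons: 80

```text
t: 7.93
tool_pos: [497.3, -329.6, 38.7]
ee_rot: [1.895, 0.56, -1.895]
force: [0.7, -0.6, -0.8]
width: 25.7
```

Request:
servo_tool:
  steps:
    - [[0, 0, 0], 0, 1]
    - [[0, 0, 0], 0, 1]
    - [[-0.3, 0, 0], 0, 1]
    - [[-0.8, 0, 0], 0, 1]
    - [[-1, 0, 0], 0, 1]

```text
t: 8.35
tool_pos: [495.7, -328.7, 90.2]
ee_rot: [1.893, 0.564, -1.9]
force: [0.5, -0.2, -1.3]
width: 23.0
```

Request:
servo_tool:
  steps:
    - [[-1, 0, 0], 0, 1]
    - [[-1, 0, 0], 0, 1]
    - [[-0.8, 0, 0], 0, 1]
    - [[-0.2, 0, 0], 0, 1]
    - [[0, 0, 0], 0, 1]

```text
t: 8.77
tool_pos: [498.0, -330.2, 167.7]
ee_rot: [1.897, 0.557, -1.893]
force: [-0.3, -0.6, -2.8]
width: 23.0
```

Request:
servo_tool:
  steps:
    - [[0, 0, 0], 1, 1]
    - [[0, -0.3, 0], 1, 1]
    - [[0, -0.5, 0], 1, 1]
    - [[0, -0.7, 0], 1, 1]
    - [[0, -0.9, 0], 1, 1]

```text
t: 9.18
tool_pos: [476.7, -273.5, 164.3]
ee_rot: [2.151, 0.142, -2.157]
force: [0.4, 0.2, -2.4]
width: 23.1
```

Request:
servo_tool:
  steps:
    - [[0, -1, 0], 1, 1]
    - [[0, -1, 0], 1, 1]
    - [[0, -1, 0], 0.1, 1]
    - [[0, -1, 0], 0, 1]
    - [[0, -1, 0], 0, 1]

```text
t: 9.6
tool_pos: [475.6, -146.9, 164.6]
ee_rot: [-2.195, 0.05, 2.202]
force: [0.2, -0.5, -2.1]
width: 23.1
```

Request:
servo_tool:
  steps:
    - [[0, -1, -0.5], 0, 1]
    - [[0, -1, -0.5], 0, 1]
    - [[0, -1, -0.5], 0, 1]
    - [[0, -1, -0.5], 0, 1]
    - [[0, -0.6, 0], 0, 1]

```text
t: 10.02
tool_pos: [534.0, -32.0, 164.6]
ee_rot: [-2.2, 0.044, 2.199]
force: [1.0, 0.0, -2.0]
width: 23.2
```

```bash
cat > st.py <<'E'
from h import *
import sys
s=r.get_state();T=toolT(s);a=-.048;B=np.array([574.5,16.0])
R=np.array([[np.cos(a),-np.sin(a)],[np.sin(a),np.cos(a)]])
print("t",s["t"],"tcp",s["tool_pos"].round(1),"box xy",(R.T@(s["tool_pos"][:2]-B)).round(1),"F",s["force"].round(1),"yaw y",np.degrees(np.arctan2(T[1,1],T[0,1])).round(2),"tilt",T[2].round(4))
if len(sys.argv)>1:
    g=R@np.array([float(sys.argv[1]),float(sys.argv[2])])+B
    print("units",(T[:3,:3].T@(np.r_[g,float(sys.argv[3])]-s["tool_pos"])/25).round(2),"turn",((np.degrees(np.arctan2(T[1,1],T[0,1]))-(-92.75))/5).round(2))
E
python3 st.py 0 105 160
```

```text
t 10.0167 tcp [534.  -32.  164.6] box xy [-38.2 -49.9] F [ 1.  0. -2.] yaw y -92.38 tilt [-1.000000e+00 -1.300000e-03 -3.000000e-04  1.645762e+02]
units [ 0.19 -6.18 -1.57] turn 0.07
```

Request:
servo_tool:
  steps:
    - [[0, -1, -0.4], 0.07, 1]
    - [[0, -1, -0.4], 0, 1]
    - [[0, -1, -0.4], 0, 1]
    - [[0, -1, -0.35], 0, 1]
    - [[0, -1, 0], 0, 1]

```text
t: 10.43
tool_pos: [577.9, 88.2, 164.3]
ee_rot: [-2.195, 0.058, 2.197]
force: [0.8, 1.1, -2.5]
width: 23.1
```

Request:
servo_tool:
  steps:
    - [[0.1, -0.9, 0], 0, 1]
    - [[0.2, -0.28, 0], 0, 1]
    - [[0.2, 0, 0], 0, 1]
    - [[0, 0, 0], 0, 1]
    - [[0, 0, 0], 0, 1]

```text
t: 10.85
tool_pos: [577.8, 114.1, 152.5]
ee_rot: [-2.193, 0.062, 2.198]
force: [-0.5, -0.3, -2.2]
width: 23.1
```

```bash
python3 st.py 0 105 140; python3 - <<'E'
from h import *
import pickle
f=r.grab_frame("top");g=r.grab_frame("scene")
a=cv2.resize(f["img"][140:250,130:290,::-1],None,fx=2.5,fy=2.5);b=cv2.resize(g["img"][100:250,210:370,::-1],None,fx=2.2,fy=2.2)
c=np.zeros((340,800,3),np.uint8);c[:275,:400]=a;c[:330,400:752]=b;cv2.imwrite("pics/c4.png",c)
E
```

```text
t 10.85 tcp [577.8 114.1 152.5] box xy [-1.4 98.2] F [-0.5 -0.3 -2.2] yaw y -93.08 tilt [-1.000000e+00  2.400000e-03  2.300000e-03  1.525043e+02]
units [ 0.5  -0.27 -0.06] turn -0.07
```

View pics/c4.png

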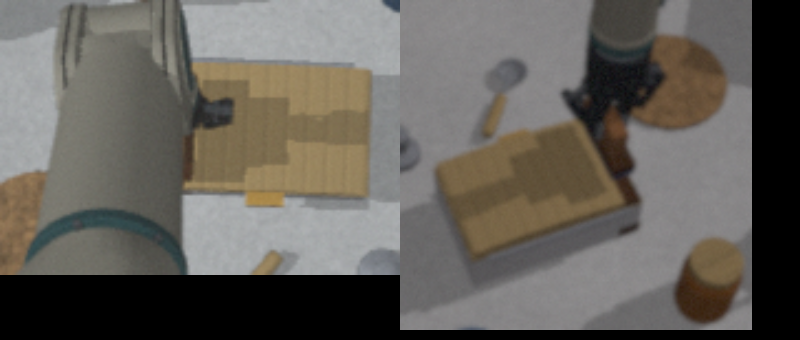

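Request:
servo_tool:
  steps:
    - [[0.2, -0.15, -0.03], 0, 1]
    - [[0.25, -0.1, -0.03], 0, 1]
    - [[0.15, 0, 0], 0, 1]
    - [[0.06, 0, 0], 0, 1]
    - [[0, 0, 0], 0, 1]

```text
t: 11.37
tool_pos: [580.0, 122.7, 136.5]
ee_rot: [-2.194, 0.057, 2.197]
force: [0.3, -0.6, -1.5]
width: 22.9
```

Request:
servo_tool:
  steps:
    - [[0.06, 0, 0], 0, 1]
    - [[0.06, 0, 0], 0, 1]
    - [[0, 0, 0], 0, 1]

```text
t: 11.62
tool_pos: [580.4, 122.7, 134.0]
ee_rot: [-2.195, 0.057, 2.196]
force: [0.1, -0.9, -2.3]
width: 23.1
```

Request:
servo_tool:
  steps:
    - [[0.06, 0, 0], 0, 1]
    - [[0.06, 0, 0], 0, 1]
    - [[0, 0, 0], 0, 1]

```text
t: 11.87
tool_pos: [580.2, 122.8, 130.9]
ee_rot: [-2.195, 0.056, 2.196]
force: [-0.5, 0.3, -2.0]
width: 22.8
```

Request:
servo_tool:
  steps:
    - [[0.05, 0, 0], 0, 1]
    - [[0.04, 0, 0], 0, 1]
    - [[0, 0, 0], 0, 1]

```text
t: 12.12
tool_pos: [580.3, 122.8, 128.7]
ee_rot: [-2.195, 0.057, 2.196]
force: [-0.6, -0.1, -2.0]
width: 22.8
```

Request:
servo_tool:
  steps:
    - [[0.04, 0, 0], 0, 1]
    - [[0.04, 0, 0], 0, 1]
    - [[0, 0, 0], 0, 1]

```text
t: 12.37
tool_pos: [580.5, 122.8, 126.8]
ee_rot: [-2.196, 0.056, 2.195]
force: [-0.5, 0.1, -2.0]
width: 23.1
```

Request:
servo_tool:
  steps:
    - [[0.04, 0, 0], 0, 1]
    - [[0.04, 0, 0], 0, 1]
    - [[0, 0, 0], 0, 1]

```text
t: 12.62
tool_pos: [580.6, 122.9, 125.5]
ee_rot: [-2.196, 0.056, 2.195]
force: [-2.6, 0.5, 5.3]
width: 22.7
```

Request:
servo_tool:
  steps:
    - [[-0.004, 0.05, 0], 0, 1]
    - [[-0.009, 0.1, 0], 0, 1]
    - [[-0.011, 0.12, 0], 0, 1]
    - [[-0.011, 0.12, 0], 0, 1]

```text
t: 12.95
tool_pos: [580.9, 115.2, 126.5]
ee_rot: [-2.198, 0.052, 2.192]
force: [-0.3, 4.8, 4.7]
width: 22.9
```

Request:
servo_tool:
  steps:
    - [[-0.008, 0.12, 0], 0, 1]
    - [[-0.009, 0.12, 0], 0, 1]
    - [[-0.009, 0.12, 0], 0, 1]
    - [[-0.009, 0.12, 0], 0, 1]

```text
t: 13.28
tool_pos: [580.6, 103.0, 127.5]
ee_rot: [-2.198, 0.052, 2.191]
force: [-0.0, 6.9, 5.2]
width: 22.9
```

Request:
servo_tool:
  steps:
    - [[-0.007, 0.12, 0], 0, 1]
    - [[-0.008, 0.12, 0], 0, 1]
    - [[-0.008, 0.12, 0], 0, 1]
    - [[-0.008, 0.12, 0], 0, 1]

```text
t: 13.62
tool_pos: [580.1, 91.1, 128.4]
ee_rot: [-2.198, 0.052, 2.191]
force: [0.2, 6.0, 5.9]
width: 23.3
```

Request:
servo_tool:
  steps:
    - [[-0.008, 0.12, 0], 0, 1]
    - [[-0.007, 0.12, 0], 0, 1]
    - [[-0.007, 0.12, 0], 0, 1]
    - [[-0.007, 0.12, 0], 0, 1]

```text
t: 13.95
tool_pos: [579.5, 79.3, 129.2]
ee_rot: [-2.198, 0.051, 2.191]
force: [1.0, 6.2, 7.6]
width: 23.1
```

Request:
servo_tool:
  steps:
    - [[-0.013, 0.12, 0], 0, 1]
    - [[-0.011, 0.12, 0], 0, 1]
    - [[-0.009, 0.12, 0], 0, 1]
    - [[-0.008, 0.12, 0], 0, 1]

```text
t: 14.28
tool_pos: [578.8, 66.8, 130.1]
ee_rot: [-2.198, 0.052, 2.191]
force: [0.2, 5.5, 6.3]
width: 22.6
```

Request:
servo_tool:
  steps:
    - [[-0.007, 0.12, 0], 0, 1]
    - [[-0.006, 0.12, 0], 0, 1]
    - [[-0.006, 0.12, 0], 0, 1]
    - [[-0.005, 0.12, 0], 0, 1]

```text
t: 14.62
tool_pos: [578.2, 54.9, 130.7]
ee_rot: [-2.198, 0.052, 2.191]
force: [1.2, 5.5, 5.6]
width: 23.1
```

Contact about 7.8 N.

Request:
servo_tool:
  steps:
    - [[-0.005, 0.12, 0], 0, 1]
    - [[-0.004, 0.12, 0], 0, 1]
    - [[-0.004, 0.12, 0], 0, 1]
    - [[-0.004, 0.12, 0], 0, 1]

```text
t: 14.95
tool_pos: [577.5, 42.6, 131.0]
ee_rot: [-2.198, 0.053, 2.192]
force: [0.4, 5.5, 6.1]
width: 23.1
```

Request:
servo_tool:
  steps:
    - [[-0.004, 0.12, 0], 0, 1]
    - [[-0.003, 0.12, 0], 0, 1]
    - [[-0.002, 0.12, 0], 0, 1]
    - [[-0.001, 0.12, 0], 0, 1]

```text
t: 15.28
tool_pos: [576.9, 30.7, 131.3]
ee_rot: [-2.198, 0.053, 2.192]
force: [0.3, 4.8, 6.0]
width: 23.3
```

Request:
servo_tool:
  steps:
    - [[-0.001, 0.12, 0], 0, 1]
    - [[0, 0.12, 0], 0, 1]
    - [[0, 0.12, 0], 0, 1]
    - [[0, 0.12, 0], 0, 1]

```text
t: 15.62
tool_pos: [576.3, 18.6, 131.4]
ee_rot: [-2.198, 0.053, 2.192]
force: [1.4, 5.2, 5.4]
width: 22.8
```

Request:
servo_tool:
  steps:
    - [[0.001, 0.12, 0], 0, 1]
    - [[0.001, 0.12, 0], 0, 1]
    - [[0.002, 0.12, 0], 0, 1]
    - [[0.002, 0.12, 0], 0, 1]

```text
t: 15.95
tool_pos: [575.7, 6.7, 131.2]
ee_rot: [-2.198, 0.053, 2.192]
force: [0.1, 5.8, 6.8]
width: 22.8
```

Request:
servo_tool:
  steps:
    - [[-0.003, 0.12, 0], 0, 1]
    - [[0, 0.12, 0], 0, 1]
    - [[0.001, 0.12, 0], 0, 1]
    - [[0.002, 0.12, 0], 0, 1]

```text
t: 16.28
tool_pos: [575.1, -5.4, 131.2]
ee_rot: [-2.198, 0.053, 2.192]
force: [0.1, 6.0, 6.4]
width: 23.1
```

Request:
servo_tool:
  steps:
    - [[0.001, 0.12, 0], 0, 1]
    - [[0.001, 0.12, 0], 0, 1]
    - [[0.002, 0.12, 0], 0, 1]
    - [[0.002, 0.12, 0], 0, 1]

```text
t: 16.62
tool_pos: [574.4, -17.3, 131.1]
ee_rot: [-2.198, 0.053, 2.192]
force: [-0.1, 5.1, 6.5]
width: 23.5
```

Request:
servo_tool:
  steps:
    - [[0.001, 0.12, 0], 0, 1]
    - [[0.002, 0.12, 0], 0, 1]
    - [[0.003, 0.12, 0], 0, 1]
    - [[0.003, 0.12, 0], 0, 1]

```text
t: 16.95
tool_pos: [573.8, -29.4, 130.9]
ee_rot: [-2.198, 0.053, 2.192]
force: [0.2, 5.3, 5.9]
width: 23.1
```

Request:
servo_tool:
  steps:
    - [[0.004, 0.12, 0], 0, 1]
    - [[0.004, 0.12, 0], 0, 1]
    - [[0.004, 0.12, 0], 0, 1]
    - [[0.005, 0.12, 0], 0, 1]

```text
t: 17.28
tool_pos: [573.3, -41.3, 130.5]
ee_rot: [-2.198, 0.053, 2.192]
force: [0.8, 5.3, 6.9]
width: 23.4
```

Request:
servo_tool:
  steps:
    - [[0.003, 0.12, 0], 0, 1]
    - [[0.004, 0.12, 0], 0, 1]
    - [[0.005, 0.12, 0], 0, 1]
    - [[0.005, 0.12, 0], 0, 1]

```text
t: 17.62
tool_pos: [572.5, -53.4, 130.0]
ee_rot: [-2.198, 0.054, 2.192]
force: [-0.5, 5.0, 6.9]
width: 23.0
```

Request:
servo_tool:
  steps:
    - [[0.003, 0.12, 0], 0, 1]
    - [[0.005, 0.12, 0], 0, 1]
    - [[0.006, 0.12, 0], 0, 1]
    - [[0.006, 0.12, 0], 0, 1]

```text
t: 17.95
tool_pos: [571.9, -65.5, 129.5]
ee_rot: [-2.198, 0.054, 2.192]
force: [-0.1, 4.5, 6.0]
width: 23.3
```

Request:
servo_tool:
  steps:
    - [[0.007, 0.12, 0], 0, 1]
    - [[0.008, 0.12, 0], 0, 1]
    - [[0.008, 0.12, 0], 0, 1]
    - [[0.008, 0.12, 0], 0, 1]

```text
t: 18.28
tool_pos: [571.2, -77.7, 128.6]
ee_rot: [-2.198, 0.054, 2.192]
force: [-0.1, 4.7, 6.8]
width: 23.0
```

Request:
servo_tool:
  steps:
    - [[0.006, 0.12, 0], 0, 1]
    - [[0.007, 0.12, 0], 0, 1]
    - [[0.008, 0.12, 0], 0, 1]
    - [[0.006, 0.08, 0], 0, 1]
    - [[0.002, 0.04, 0], 0, 1]

```text
t: 18.7
tool_pos: [570.4, -90.1, 127.8]
ee_rot: [-2.197, 0.055, 2.193]
force: [0.1, 4.7, 6.6]
width: 23.0
```

Request:
servo_tool:
  steps:
    - [[-0.2, 0, 0], 0, 1]
    - [[-0.5, 0, 0], 0, 1]
    - [[-0.8, 0, 0], 0, 1]
    - [[-0.5, 0, 0.3], 0, 1]
    - [[0, -0.5, 0.5], 0, 1]

```text
t: 19.12
tool_pos: [552.0, -81.9, 179.4]
ee_rot: [-2.201, 0.066, 2.189]
force: [0.0, 0.1, -1.5]
width: 23.2
```

Request:
servo_tool:
  steps:
    - [[0, -1, 0.4], 0, 1]
    - [[0, -1, 0.4], 0, 1]
    - [[0, -1, 0.4], 0, 1]
    - [[0, -1, 0.4], 0, 1]
    - [[0, -1, 0.4], 0, 1]

```text
t: 19.53
tool_pos: [505.5, 49.9, 176.8]
ee_rot: [-2.194, 0.06, 2.197]
force: [0.2, 0.6, -2.3]
width: 23.0
```

Request:
servo_tool:
  steps:
    - [[0, -1, 0.4], 0, 1]
    - [[0, -1, 0.4], 0, 1]
    - [[0, -1, 0.4], 0, 1]
    - [[0, -1, 0.3], 0, 1]
    - [[0, -1, 0.3], 0, 1]

```text
t: 19.95
tool_pos: [467.3, 177.1, 176.8]
ee_rot: [-2.195, 0.059, 2.197]
force: [0.5, 0.4, -3.3]
width: 23.1
```

Request:
servo_tool:
  steps:
    - [[0, -1, 0.3], 0, 1]
    - [[0, -1, 0.3], 0, 1]
    - [[0, -1, 0.3], 0, 1]
    - [[0, -0.7, 0.2], 0, 1]
    - [[0, 0, 0], 0, 1]

```text
t: 20.37
tool_pos: [443.9, 275.2, 176.6]
ee_rot: [-2.197, 0.048, 2.199]
force: [0.4, 0.5, -2.9]
width: 23.0
```

```bash
python3 - <<'E'
from h import *
s=r.get_state();f=r.grab_frame("wrist");T=toolT(s);W=T@np.array(f["mount"])
print(s["tool_pos"],s["force"],np.degrees(np.arctan2(*T[1::-1,1])))
print("to mat",(T[:3,:3].T@(np.array([446,298.,0])-T[:3,3])/25).round(2)); save(f,"w5.png",k=1.2)
a=np.linspace(0,6.283,12); 
P=np.c_[446+90*np.cos(a),298+90*np.sin(a),8+0*a]; print(proj(f,P,W).round(0).tolist())
E
```

```text
[443.87243326 275.18549706 176.60937513] [ 0.37686538  0.5351285  -2.86523862] -92.59383933425148
to mat [ 7.07 -0.91 -0.05]
[[223.0, 70.0], [168.0, 90.0], [136.0, 137.0], [136.0, 190.0], [164.0, 235.0], [210.0, 258.0], [261.0, 256.0], [304.0, 229.0], [326.0, 182.0], [319.0, 128.0], [281.0, 85.0], [223.0, 70.0]]
```

View pics/w5.png

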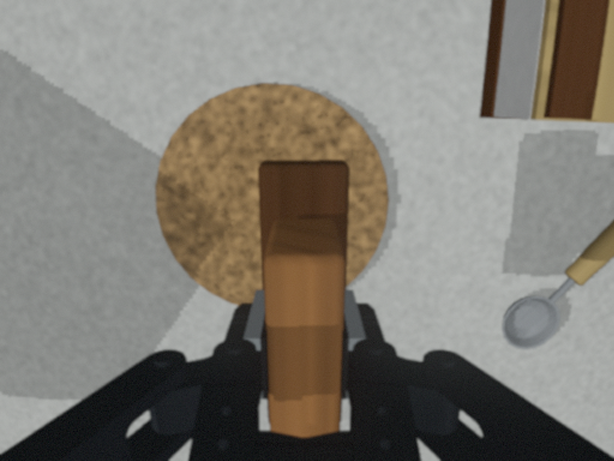

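Request:
servo_tool:
  steps:
    - [[0.4, -0.5, 0], 0, 1]
    - [[1, -0.5, -0.05], 0, 1]
    - [[1, 0, 0], 0, 1]
    - [[1, 0, 0], 0, 1]
    - [[0.8, 0, 0], 0, 1]

```text
t: 20.83
tool_pos: [447.9, 294.7, 69.7]
ee_rot: [-2.195, 0.06, 2.197]
force: [-0.1, -0.1, -1.8]
width: 23.0
```

Request:
servo_tool:
  steps:
    - [[0.4, 0, 0], 0, 1]
    - [[0.2, 0, 0], 0, 1]
    - [[0.1, 0, 0], 0, 1]
    - [[0, 0, 0], 0, 1]

```text
t: 21.17
tool_pos: [448.5, 295.8, 54.7]
ee_rot: [-2.196, 0.057, 2.194]
force: [-0.3, -0.3, -2.3]
width: 23.0
```

Request:
servo_tool:
  steps:
    - [[0.08, -0.1, 0.05], 0, 1]
    - [[0.08, 0, 0], 0, 1]
    - [[0.06, 0, 0], 0, 1]
    - [[0.04, 0, 0], 0, 1]
    - [[0, 0, 0], 0, 1]

```text
t: 21.58
tool_pos: [446.9, 298.7, 48.3]
ee_rot: [-2.196, 0.056, 2.195]
force: [-0.0, -0.4, -2.2]
width: 23.1
```

Request:
servo_tool:
  steps:
    - [[0.03, 0, 0], 0, 1]
    - [[0.03, 0, 0], 0, 1]
    - [[0, 0, 0], 0, 1]

```text
t: 21.83
tool_pos: [447.0, 298.7, 46.9]
ee_rot: [-2.196, 0.056, 2.195]
force: [-0.5, -0.4, 2.5]
width: 22.8
```

Request:
servo_tool:
  steps:
    - [[0, 0, 0], 0, 0.3]
    - [[0, 0, 0], 0, 0]
    - [[0, 0, 0], 0, -0.5]
    - [[0, 0, 0], 0, -1]
    - [[0, 0, 0], 0, -1]
  newtons: 20

```text
t: 22.25
tool_pos: [446.9, 298.7, 46.6]
ee_rot: [-2.195, 0.056, 2.195]
force: [0.8, -0.5, 0.7]
width: 77.0
```

Request:
servo_tool:
  steps:
    - [[-0.3, 0, 0], 0, -1]
    - [[-0.6, 0, 0], 0, -1]
    - [[-1, 0, 0], 0, -1]
    - [[-1, 0, 0], 0, -1]
    - [[-1, 0, 0], 0, -1]

```text
t: 22.67
tool_pos: [446.6, 298.5, 145.5]
ee_rot: [-2.195, 0.057, 2.196]
force: [0.9, 0.0, -0.2]
width: 85.2
```

Request:
servo_tool:
  steps:
    - [[-1, 0, 0.5], 0, -1]
    - [[-0.8, 0, 1], 0, -1]
    - [[0, 0, 1], 0, -1]
    - [[0, 0, 0], 0, -1]
    - [[0, 0, 0], 0, -1]

```text
t: 23.08
tool_pos: [383.2, 302.3, 190.0]
ee_rot: [-2.196, 0.053, 2.196]
force: [1.1, -0.2, 0.4]
width: 85.4
```

```bash
python3 - <<'E'
from h import *
s=r.get_state();f=r.grab_frame("wrist");g=r.grab_frame("scene");print(s["tool_pos"],s["force"],s["width"])
b=cv2.resize(g["img"][80:260,190:380,::-1],None,fx=2,fy=2);a=f["img"][:,70:470,::-1]
c=np.zeros((384,780,3),np.uint8);c[:,:400]=a;c[:360,400:]=b;cv2.imwrite("pics/c6.png",c)
E
```

```text
[383.21969241 302.28139717 190.02594886] [ 1.12121046 -0.24062781  0.44477583] 85.4026949035943
```

View pics/c6.png

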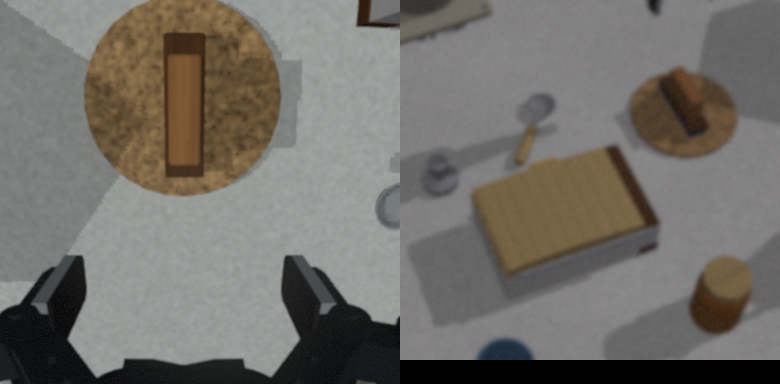

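```bash
python3 -c "
from bench import r
print(r.hand_in())"
```

```text
the job is handed in; nothing more can be done
None
```

The job is done and handed in at about 23 s of the 72 s allowed; no verdict was reported.

- **Lid:** I pressed it down near its front edge with closed fingers. The force rose to about 9 N, dropped to zero as the lid snapped past its catch, then built to a firm stop at about 20 N. A top-view fit with the lid taken as shut then agreed to within 0.4 pixel.
- **Wipe:** I held the block crosswise and wiped from the dark end to the other end, about 213 mm at 36 mm/s. Readings between moves put the contact force at roughly 7 to 10 N after allowing for the block's weight. The highest was 9.8 N, about a quarter of the way along, and I eased off at once.
- **Block:** I set it down on the cork mat with about 5 N and let go. The last pictures show it upright and wholly on the mat, with the lid still shut and the gripper clear. In view, the jar, tamper and spoon looked undisturbed. The mug was only partly in view and the jug was not in it at all, but the arm was never taken near either.
- **Disagreements:**
  - Over the wiper, the tool stood about 8 mm off the position I had worked out. I corrected that before gripping.
  - The mat looked about 4 mm off my first measurement. I took up part of that when placing the block.

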